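Take the measuring probe from its slanted sleeve and hold it upright in the tall beaker

ROBOT

A 7-joint arm with a two-finger parallel gripper is mounted at the origin on the work surface. World frame = base frame: x ahead of the robot, y to its left, z up, the work surface at z = 0. Lengths are in mm, angles in rad, forces in N, time in s.
With the tool pointing down it reaches from about 400 to 900 mm from the base axis. Payload 5.5 kg.
Tool frame: the origin (TCP) lies on the centre line of the jaws, within the pads' length; the fingertips stand 17 mm ahead of it and the grasp point (between the pads) lies 2 mm behind it (finger_overhang is the distance from the TCP to the fingertips, in mm); z points along the fingers, y is the line along which they close (so a half turn about z gives the same grasp; the last joint's range is limited). The gripper opens to 92 mm and grips with 3 to 60 N. Pads are 19 mm wide; open, the fingers measure 130 mm over their backs; the gripper's body (75 mm by 190 mm) begins 47 mm behind the grasp point.
Start: joints at [-1.061, 0.501, -0.427, 1.55, 0.221, 1.138, -0.21], TCP at [158.758, 630.314, 243.729] pointing down, gripper open.
Joint ranges: [-2.88, 2.88], [-0.31, 2.03], [-1.54, 1.56], [0.2, 2.42], [-1.41, 4.55], [0.19, 2.02], [-2.57, 2.57]. Speed limits (rad/s): [2.57, 2.57, 3.14, 3.14, 3.14, 3.14, 3.14].

INTERFACE

Orientations are given as a rotation vector (axis times angle).
In Python, from bench import * gives the robot as it stands.
- The arm moves only by the tool step_arm, never from a script. Its argument "motion" is a list that holds one entry, the list of rows, each a list of 4 numbers: the shift along the tool's x, y, z in m, then the turn about the tool's z in rad. In form: [[[tx, ty, tz, twist], ...]]. A call has 1 to 5 rows; each row is the pose to reach, as a shift and turn from the pose commanded when the call began, along the tool's axes at that moment; what a row does not reach only later rows make up. A row lasts 1/12 s, in which the tool goes at most 41.7 mm and 7.16 degrees, less where a joint would pass 70% of its speed; a pose out of reach is approached as far as the arm can. A call with a gripper value outside its range is refused whole. "hand" is the finger opening in m, from 0 to 0.0918, set as the call begins (left out, the last holds). The fingers move at their own pace and stop on an object; "newtons" is the grip in N (left out, the last holds). Time passes only in rows, so rows that repeat a pose let the fingers close. It gives the time, the measured TCP pose, the force, the opening and the grip force at its end, in the units of the state.
- state(): the state, without advancing time (a new reading comes with each control period).
- capture(name): name is "scene" or "top" or "wrist"; returns the picture (384x512x3 uint8, red, green, blue); there is no depth.
- get_calibration(name): a dict with "mtx" (3x3 intrinsics, pixels), "distortion" ([k1, k2, p1, p2, k3] as OpenCV has them; the pictures are not rectified), "R" (3x3) and "t" (3): a world point X has camera coordinates R X + t; the wrist camera has in their place "tool_from_camera" (4x4, takes a point from camera to tool coordinates, whose origin is the TCP and whose axes are the flange's). Camera axes: x right, y down, z forward; pixel columns grow to the right and rows downward; lengths in mm; the calibration is good to about 2 mm. A picture is of the moment at which its call begins: read the wrist's pose just before it. get_calibration takes no time and is no camera call.
- sign_off(): hands the job in; it is judged then, once.
The state is a dict: "time_s": time; "joint_positions": joint angles; "dq": joint speeds; "joint_torque": joint torques, N m; "ee_pos": TCP position; "tool_rot": TCP orientation; "ft_force": force on the tool from outside, world axes, zero at the start; "wrist_torque": the same for the moment, N m; "gripper_width": finger opening in mm; "grip_force": force on a finger pad.
Only numpy, scipy, OpenCV 4.12 (cv2) and the standard library are available. Lean on these libraries where they do the work, as an engineer would, in place of code of your own. Each camera call takes 0.05 s, during which the arm holds its last target. There are 200 camera calls.

TASK

Draw the measuring probe with the square grip block out of its slanted sleeve, turn it upright above the rims of the beakers, and then lower its tip into the tall beaker on the sample plate, to about half the beaker's depth, without touching the glass. Finish while holding it there, upright and still: the gripper keeps the probe, nothing is put down. Leave the other probe, the other beakers and everything else where they stand.

Things in the scene. Friction and masses are not known exactly. Their poses are not given: they have to be found in the camera images.
- probe: measuring probe, about 80 g: steel shaft 12 mm thick, 120 mm long, under a black square grip block 22 x 22 mm, 50 mm long. Origin at the block's centre; z along the shaft from tip to block, x and y square to the block's flat faces. It starts in one of the stand's sleeves, leaning 50 degrees from upright, block uppermost, y axis level, x axis forward and down
- probe_tip (a point): the lower end of the probe's shaft, on its axis, 145 mm from the block's centre
- stand: fixed aluminium stand, two grey square sleeves at +55 and -55 mm on its y axis, leaning 50 degrees from vertical towards its +x (away from the robot), 15 mm wide inside, 80 mm deep along the slant, walls 5 mm, highest point 96 mm above the table. 80 mm of each shaft is in its sleeve, 40 mm shows below the grip block. Which sleeve has the probe varies. Origin on the table under its middle, z up
- rod: the other probe, to be left alone: a steel shaft 12 mm thick and 120 mm long with a small round black cap, 16 mm across and 20 mm long, on its upper end, no square block; it sits in the other sleeve. Origin on its axis 145 mm from its tip (just above the cap), z along it upwards
- tall: the tall glass beaker, 60 mm in outer diameter and 100 mm high, wall 3 mm, bottom 4 mm thick, open above, loose. Origin at the centre of its underside, z up. It stands on the sample plate with its underside 20 mm above the table and its rim 120 mm above the table, between three steel pins 10 mm high
- plate: fixed round white sample plate 300 mm in diameter, its upper side 20 mm above the table, with six places for beakers on a circle of 105 mm radius and a low round knob (36 mm above the table) in the middle. Origin on the table under its centre, z up
- low1: a low glass beaker, 60 mm in outer diameter and 60 mm high, on the sample plate; origin at the centre of its underside; to be left alone
- low2: a second low beaker, the same
- low3: a third low beaker, the same
- washbottle: white bottle 68 mm in diameter and 160 mm high, standing on the table; origin at the centre of its underside; to be left alone
- jar: brown glass jar 64 mm in diameter and 85 mm high, standing on the table; origin at the centre of its underside; to be left alone
- dish: closed flat glass dish 94 mm in diameter and 18 mm high on the table; origin at the centre of its underside; to be left alone
- spatula: steel spatula 170 mm long lying on the table; to be left alone

How it is judged (in metres and radians):
On the way, in this order (a step that is already met when the one before it is completed fails the run):
1. the probe is held by the fingers and drawn out of its sleeve (height (world z) of probe_tip above 0.1 m and contact force between probe and the fingers above 1 N), for 0.1 s.
2. the probe is held upright with its tip above the rims of the beakers (height (world z) of probe_tip above 0.122 m and angle between probe's own z axis and vertical below 0.2 rad and contact force between probe and the fingers above 1 N), for 0.1 s.
At the end, for the whole second after the job is handed in: The gripper holds the probe upright (within 0.2 rad) and still, its tip in the tall beaker 25 to 80 mm above the beaker's underside, within 21 mm of its axis, not touching the glass (below 0.3 N); the beaker stands upright (0.1 rad) within 15 mm of its start (angle between probe's own z axis and vertical below 0.2 rad and height (world z) of probe above 0.15 m and horizontal distance between probe_tip and tall below 0.021 m and z of probe_tip in the frame of tall between 0.025 and 0.08 m and contact force between probe and tall below 0.3 N and contact force between probe and the fingers above 1 N and linear speed of probe below 0.02 m/s and angle between tall's own z axis and vertical below 0.1 rad and distance of tall from where it was at the start of the episode below 0.015 m); the arm keeps its last pose, push and grip.
It fails at once if the probe touches the tall beaker's glass (contact force between probe and tall above 0.3 N).
It fails at once if the tall beaker is shifted by over 15 mm (distance of tall from where it was at the start of the episode above 0.015 m).
It fails at once if the other probe or another beaker is shifted by over 15 mm (distance of any of rod, low1, low2, low3 from where it was at the start of the episode above 0.015 m).
It fails at once if the wash bottle, jar, dish or spatula is shifted by over 20 mm (distance of any of washbottle, jar, dish, spatula from where it was at the start of the episode above 0.02 m).
It also fails if it takes over 38 s, if anything falls off the work surface, if the arm or the gripper's body presses on something with over 40 N, if the wrist force passes 120 N, or if a joint passes its speed limit or range.

## Working session

There is one attempt and no reset: what is moved stays moved. The work goes in short steps, Python scripts to look and compute and a tool call to move; the robot and the scene stay as the last step left them, time stands still between calls to the robot, and variables do not carry over. Pictures are saved under pics/ and viewed, at most 13 in all, crops included, and the job is handed in when it is done.

Besides the shell and the picture viewer there is one more tool, called after "Emit:" by a JSON object that holds its "op" and its "data", one argument or row to a line. step_arm: Moves the arm, as the interface text tells. Its arguments: {"type":"object","properties":{"motion":{"type":"array"},"hand":{"type":"number"},"newtons":{"type":"number"}},"required":["motion"]}

```bash
ls; mkdir -p pics; python3 - <<'E'
from bench import *
import cv2
print(state())
for n in ["scene","top","wrist"]:
    c=get_calibration(n); print(n,{k:(v.tolist() if hasattr(v,'tolist') else v) for k,v in c.items()})
a=capture("scene");b=capture("top")
cv2.imwrite("pics/s0.png",a[:,:,::-1]);cv2.imwrite("pics/t0.png",b[:,:,::-1])
E
```

```text
pics
{'time_s': 0.0, 'joint_positions': array([-1.06080062,  0.50183606, -0.42680116,  1.55146336,  0.2207981 ,
        1.13831997, -0.21032484]), 'dq': array([ 0.00031784,  0.00118455,  0.00082574, -0.0011031 , -0.00095694,
        0.00099793, -0.0013769 ]), 'joint_torque': array([ 1.04774859e-03, -5.66604459e+01, -5.81643596e+00, -2.79121828e+01,
       -6.88161445e-02,  3.06621857e-02,  1.86668708e-04]), 'ee_pos': array([158.6655113 , 629.63318016, 242.68104951]), 'tool_rot': array([-3.86581625e-01, -3.11740786e+00,  3.05434265e-03]), 'ft_force': array([-0.00170033,  0.19374037, -0.39310349]), 'wrist_torque': array([-0.0021563 ,  0.0156443 , -0.05244285]), 'grip_force': 0.0, 'gripper_width': 92.02585389133336}
scene {'mtx': [[392.1961791940849, 0.0, 266.59368994104193], [0.0, 392.1961791940849, 197.09150460993396], [0.0, 0.0, 1.0]], 'distortion': [0.020071887606316317, 0.0, 0.0, 0.0, 0.0], 'R': [[0.2612066976675248, 0.9652331191505084, -0.009802386883157734], [0.6657365634834116, -0.18749314857833138, -0.722247289560495], [-0.698974884480783, 0.18213002204788917, -0.69156544587906
[... 314 characters left out ...]
897577324], [-0.998423181727762, -0.02015763576919997, -0.052391028896262896], [0.05212085072115388, 0.013703325676712648, -0.9985467619423245]], 't': [19.81150593966164, 546.9719231418483, 1219.5789769164783]}
wrist {'mtx': [[331.37979073617277, 0.0, 253.19496987755556], [0.0, 331.37979073617277, 187.64975903429908], [0.0, 0.0, 1.0]], 'distortion': [-0.05243818328761816, 0.0, 0.0, 0.0, 0.0], 'tool_from_camera': [[6.792118455447331e-05, -0.9525802033103826, -0.30428761336580856, 82.2274017685754], [0.999999858896778, -9.561997689506584e-05, 0.0005225545339913457, 0.3792005214272587], [-0.000526871078789834, -0.3042876059223692, 0.9525800624036259, -140.82669334014005], [0.0, 0.0, 0.0, 1.0]]}
```

View pics/s0.png

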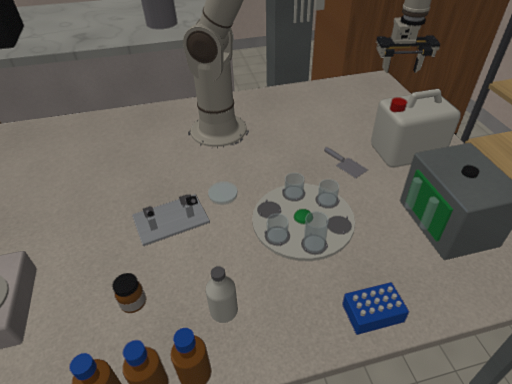

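View pics/t0.png

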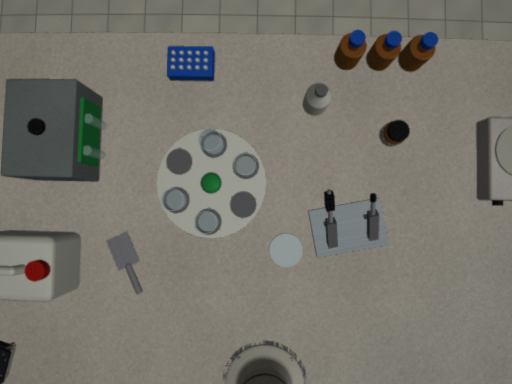

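```bash
cat > h.py <<'E'
from bench import *
import numpy as np, cv2
from scipy.spatial.transform import Rotation as Ro
def ray(n,p,st=None):
    c=get_calibration(n); M=np.array(c["mtx"]);d=np.array(c["distortion"])
    u=cv2.undistortPoints(np.array([[p]],float),M,d)[0,0]; v=np.array([u[0],u[1],1])
    if n=="wrist":
        T=np.array(c["tool_from_camera"]);R=Ro.from_rotvec(st["tool_rot"]).as_matrix()
        return st["ee_pos"]+R@T[:3,3], R@T[:3,:3]@v
    R=np.array(c["R"]);t=np.array(c["t"]); return -R.T@t, R.T@v
def onz(n,p,z,st=None):
    o,d=ray(n,p,st); return o+d*(z-o[2])/d[2]
def tri(rs):
    A=0;b=0
    for o,d in rs:
        d=d/np.linalg.norm(d);P=np.eye(3)-np.outer(d,d);A=A+P;b=b+P@o
    X=np.linalg.solve(A,b); return X,[np.linalg.norm(np.cross(X-o,d/np.linalg.norm(d))) for o,d in rs]
E
python3 - <<'E'
import cv2,numpy as np
s=cv2.imread("pics/s0.png");t=cv2.imread("pics/t0.png")
def z(i,x,y,w,h,k):return cv2.resize(i[y:y+h,x:x+w],None,fx=k,fy=k,interpolation=cv2.INTER_CUBIC)
a=np.vstack([np.hstack([z(t,300,180,100,80,4),z(s,125,180,100,80,4)]),np.hstack([z(t,160,120,100,70,4),z(s,250,180,100,70,4)])])
print(a.shape);cv2.imwrite("pics/c1.png",a[:600])
E
```

```text
(600, 800, 3)
```

View pics/c1.png

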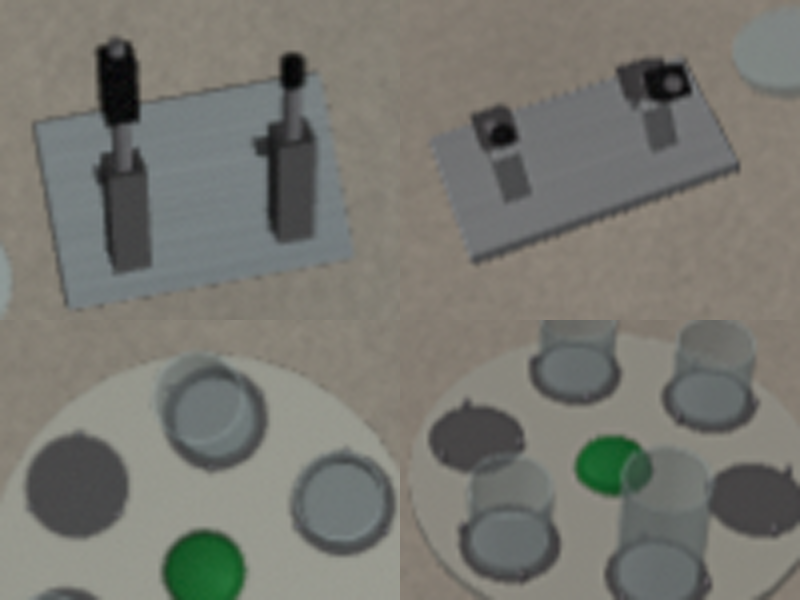

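```bash
python3 - <<'E'
from h import *
np.set_printoptions(precision=1,suppress=True)
T=lambda u,v:(300+u/4,180+v/4)
C=[onz("top",T(*p),6) for p in [(35,122),(316,72),(352,258),(68,308)]]
print(np.array(C),np.mean(C,0))
a=C[2]-C[3];b=C[1]-C[0];print("yaw y->-", np.degrees(np.arctan2(-a[0]*-1,-a[1])),np.degrees(np.arctan2(b[0],-b[1])), np.degrees(np.arctan2((C[0]-C[3])[1],(C[0]-C[3])[0])),np.degrees(np.arctan2((C[1]-C[2])[1],(C[1]-C[2])[0])))
S=lambda u,v:(125+(u-400)/4,180+v/4)
print("block",tri([ray("top",T(118,84)),ray("scene",S(664,83))]))
print("blocktop",tri([ray("top",T(117,48)),ray("scene",S(674,82))]))
P=lambda u,v:(160+u/4,120+(v-320)/4); Q=lambda u,v:(250+(u-400)/4,180+(v-320)/4)
print("tall base",onz("top",P(215,418),20),onz("scene",Q(657,577),20))
print("tall rim",onz("top",P(199,397),120),onz("scene",Q(667,483),120))
print("knob",onz("top",P(205,568),30),onz("scene",Q(613,465),30))
print("low",onz("top",P(343,503),22))
E
```

```text
[[ 471.  -112.5    6. ]
 [ 508.9 -304.5    6. ]
 [ 382.5 -330.5    6. ]
 [ 345.1 -137.     6. ]] [ 426.9 -221.1    6. ]
yaw y->- 10.928595094914478 11.16024259692717 11.033397534319063 11.617034170525756
block (array([ 496.5, -151.8,  123.4]), [np.float64(0.28500711472017815), np.float64(0.28500711472020734)])
blocktop (array([ 518.2, -146.5,  143.4]), [np.float64(1.090596492165038), np.float64(1.090596492165031)])
tall base [645.2 150.2  20. ] [648.6 151.   20. ]
tall rim [645.  149.5 120. ] [653.1 148.2 120. ]
knob [542.3 153.1  30. ] [549.5 152.8  30. ]
low [588.6  61.5  22. ]
```

```bash
cat >> h.py <<'E'
def go(target,yang=None):
    "shift in tool axes (m) to world TCP target, and twist to bring tool y to world angle (deg)"
    s=state();R=Ro.from_rotvec(s["tool_rot"]).as_matrix()
    d=R.T@(np.array(target,float)-s["ee_pos"])/1000
    cur=np.degrees(np.arctan2(R[1,1],R[0,1])); tw=0 if yang is None else -np.radians(yang-cur)
    print("go",d.round(4),"rows",np.linalg.norm(d)/.0417,"twist",round(tw,4),"yang",cur.round(2),"tilt",np.degrees(np.arccos(-R[2,2])).round(2))
E
python3 - <<'E'
from h import *
print(onz("top",(37,270),200),onz("top",(60,300),0),onz("scene",(375,145),0),onz("scene",(413,163),0))
go([158,630,340]); go([450,250,340]);go([470,-157,300],101.2);
E
```

```text
[318.93569601 539.40452953 200.        ] [206.97746265 570.88306359   0.        ] [255.09427669 531.43896872   0.        ] [385.76045893 609.19953789   0.        ]
go [ 0.0008 -0.0001 -0.0972] rows 2.3314420958167217 twist 0 yang 75.86 tilt 0.1
go [-0.3752 -0.2972 -0.0967] rows 11.710875336400708 twist 0 yang 75.86 tilt 0.1
go [-0.494  -0.6869 -0.056 ] rows 20.335440159103783 twist -0.4423 yang 75.86 tilt 0.1
```

Emit:
{"op": "step_arm", "data": {
  "motion": [
    [[0,0,-0.04,0],[0,0,-0.08,0],[-0.01,-0.03,-0.1,0],[-0.03,-0.065,-0.1,0],[-0.05,-0.1,-0.1,0]]
  ],
  "hand": 0.06,
  "newtons": 10
}}

```text
time_s: 0.52
ee_pos: [182.0, 521.2, 344.9]
tool_rot: [-0.383, -3.118, -0.004]
ft_force: [1.5, -0.6, 0.8]
gripper_width: 63.1
grip_force: 0.0
```

Emit:
{"op": "step_arm", "data": {
  "motion": [
    [[-0.03,-0.025,0,0],[-0.06,-0.05,0,0],[-0.09,-0.075,0,0],[-0.12,-0.1,0,0],[-0.15,-0.125,0,0]]
  ]
}}

```text
time_s: 0.93
ee_pos: [298.3, 361.3, 343.6]
tool_rot: [0.386, 3.118, -0.0]
ft_force: [1.1, 0.4, 1.4]
gripper_width: 59.8
grip_force: 0.0
```

Emit:
{"op": "step_arm", "data": {
  "motion": [
    [[-0.03,-0.025,0,0],[-0.06,-0.05,0,0],[-0.09,-0.075,0,0],[-0.12,-0.1,0,0],[-0.15,-0.125,0,0]]
  ]
}}

```text
time_s: 1.35
ee_pos: [413.2, 203.5, 343.6]
tool_rot: [-0.387, -3.118, 0.0]
ft_force: [0.3, 0.8, 1.0]
gripper_width: 59.8
grip_force: 0.0
```

```bash
python3 -c "
from h import *
print(state()['ee_pos'],state()['joint_positions']);go([465,-158,290],101.2)"
```

```text
[413.1628473  203.51772917 343.63265756] [-0.40804884  0.03825225 -0.1110407   1.88280212  0.00452242  1.22088248
  0.8035498 ]
go [-0.1386 -0.3379  0.0537] rows 8.852092419428594 twist -0.4422 yang 75.87 tilt 0.01
```

Emit:
{"op": "step_arm", "data": {
  "motion": [
    [[-0.014,-0.034,0,0],[-0.028,-0.068,0,0],[-0.042,-0.102,0,0],[-0.056,-0.136,0,0],[-0.07,-0.17,0,0]]
  ]
}}

```text
time_s: 1.77
ee_pos: [438.6, 21.7, 343.5]
tool_rot: [-0.386, -3.117, -0.0]
ft_force: [0.2, -0.3, 0.2]
gripper_width: 59.9
grip_force: 0.0
```

Emit:
{"op": "step_arm", "data": {
  "motion": [
    [[-0.014,-0.034,0.01,-0.11],[-0.028,-0.068,0.02,-0.22],[-0.042,-0.102,0.03,-0.33],[-0.056,-0.136,0.04,-0.44],[-0.069,-0.168,0.053,-0.442]]
  ]
}}

```text
time_s: 2.18
ee_pos: [464.4, -150.7, 293.0]
tool_rot: [-0.317, 3.124, 0.0]
ft_force: [0.8, -0.0, -0.3]
gripper_width: 59.8
grip_force: 0.0
```

Emit:
{"op": "step_arm", "data": {
  "motion": [
    [[0,0,0,0],[0,0,0,0]]
  ]
}}

```text
time_s: 2.35
ee_pos: [462.9, -152.4, 291.6]
tool_rot: [0.297, -3.125, -0.0]
ft_force: [0.1, 1.0, 0.5]
gripper_width: 59.9
grip_force: 0.0
```

```bash
python3 - <<'E'
from h import *
s=state();print(s['ee_pos'],s['tool_rot'],s['dq'].round(3))
w=capture("wrist");cv2.imwrite("pics/w1.png",w[:,:,::-1])
np.save("w1.npy",np.r_[s['ee_pos'],s['tool_rot']])
E
```

```text
[ 462.85464091 -152.36247288  291.63880006] [ 2.97169382e-01 -3.12456349e+00 -1.69035820e-04] [-0.037 -0.025 -0.056 -0.    -0.014  0.012 -0.024]
```

View pics/w1.png

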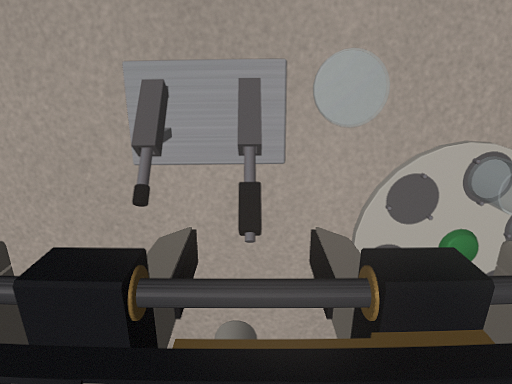

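```bash
python3 - <<'E'
from h import *
np.set_printoptions(precision=1,suppress=True)
p=np.load("w1.npy");st=dict(ee_pos=p[:3],tool_rot=p[3:])
g=cv2.imread("pics/w1.png",0)
m=((g<40)*255).astype(np.uint8)[165:245,225:275]
ys,xs=np.nonzero(m)
for y in range(170,245,6):
    r=np.nonzero(m[y-165])[0]; print(y,(r.min()+225,r.max()+225) if len(r) else None,end=' ')
print(g[174:192,250],g[226:246,250]); print(g[140:160,244],g[208,232:268])
yaw=np.radians(11.2);ex=np.array([np.cos(yaw),np.sin(yaw),0]);ey=np.array([-ex[1],ex[0],0])
for n,q,z in [("near",(249.8,182),120.6),("far",(250,235.5),135.9),("mouth top edge",(249,147),96),("mouth?",(249,154),90)]:
    X=onz("wrist",q,z,st);print(n,X,"stand x,y:",X@ex,X@ey)
# stand plate corners
for q in [(124,61),(286,59),(285,163)]: print(onz("wrist",q,6,st))
E
```

```text
170 None 176 None 182 (np.int64(254), np.int64(255)) 188 (np.int64(240), np.int64(259)) 194 (np.int64(239), np.int64(259)) 200 (np.int64(239), np.int64(259)) 206 (np.int64(239), np.int64(259)) 212 (np.int64(239), np.int64(259)) 218 (np.int64(239), np.int64(259)) 224 (np.int64(239), np.int64(260)) 230 (np.int64(239), np.int64(259)) 236 None 242 None [103 104 104 104 104 104 108  94  43  37  39  38  41  41  43  39  39  42] [ 41  42  39  39  35  28 105 106 105 105 105 104 105 105  81  61  79 152
 147 141]
[ 85  84  85  85  61  50  69  89  90  89  89  90  89  83  80  86 106 108
 107 105] [134 138 137 139 142 142 105  33  37  41  39  39  43  40  42  37  40  38
  41  41  40  41  39  43  39  38  40  38  44 105 150 146 146 145 141 139]
near [ 474.5 -153.2  120.6] stand x,y: 435.66995033174936 -242.44122936380805
far [ 524.  -143.5  135.9] stand x,y: 486.115374283424 -242.55798839904134
mouth top edge [ 445.  -159.8   96. ] stand x,y: 405.49806112144154 -243.21758417965796
mouth? [ 453.4 -158.3   90. ] stand x,y: 414.05847805958825 -243.3659646252851
[ 385.5 -327.6    6. ]
[ 347.  -133.7    6. ]
[ 473.7 -107.1    6. ]
```

```bash
python3 -c "
from h import *
go([509.8,-146.3,135.2],101.2)"
```

```text
go [-0.0466 -0.005   0.1568] rows 3.925534598130857 twist -0.0028 yang 101.04 tilt 0.11
```

Emit:
{"op": "step_arm", "data": {
  "motion": [
    [[-0.03,-0.004,0.03,0],[-0.046,-0.005,0.06,0],[-0.046,-0.005,0.09,0],[-0.046,-0.005,0.12,0],[-0.046,-0.005,0.14,0]]
  ]
}}

```text
time_s: 2.82
ee_pos: [509.4, -143.2, 150.4]
tool_rot: [0.311, -3.124, -0.003]
ft_force: [-0.7, 1.3, -0.2]
gripper_width: 59.8
grip_force: 0.0
```

Emit:
{"op": "step_arm", "data": {
  "motion": [
    [[0,0,0.008,0],[0,0,0.016,0],[0,0,0.016,0],[0,0,0.016,0]]
  ]
}}

```text
time_s: 3.15
ee_pos: [511.0, -145.6, 137.9]
tool_rot: [-0.307, 3.125, -0.0]
ft_force: [-0.1, -1.0, 0.6]
gripper_width: 60.0
grip_force: 0.0
```

```bash
python3 - <<'E'
from h import *
go([509.8,-146.3,135.2],101.2)
s=state();print(s['ee_pos'])
w=capture("wrist")
cv2.imwrite("pics/w2.png",cv2.resize(w[:,:,::-1],None,fx=1.5,fy=1.5))
E
```

```text
go [ 0.0013 -0.0004  0.0027] rows 0.07160174574813231 twist 0.0004 yang 101.22 tilt 0.08
[ 510.96234564 -145.64916895  137.87213963]
```

View pics/w2.png

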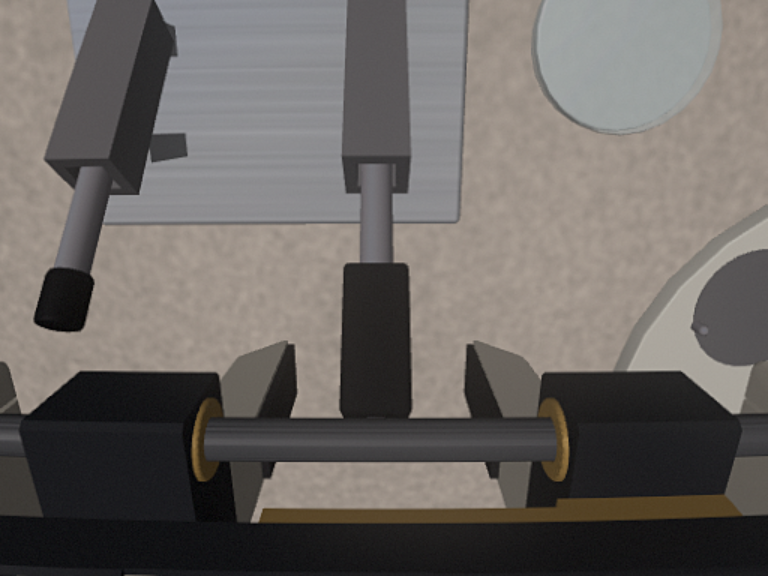

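Emit:
{"op": "step_arm", "data": {
  "motion": [
    [[0.001,-0.001,0.002,0],[0.001,-0.001,0.002,0],[0.001,-0.001,0.002,0],[0.001,-0.001,0.002,0],[0.001,-0.001,0.002,0]]
  ],
  "hand": 0.0,
  "newtons": 25
}}

```text
time_s: 3.62
ee_pos: [509.5, -147.3, 135.2]
tool_rot: [-0.306, 3.126, -0.0]
ft_force: [-0.1, 0.0, -0.8]
gripper_width: 31.5
grip_force: 0.0
```

Emit:
{"op": "step_arm", "data": {
  "motion": [
    [[0,0,0,0],[0,0,0,0],[0,0,0,0]]
  ]
}}

```text
time_s: 3.87
ee_pos: [509.4, -147.2, 135.0]
tool_rot: [-0.306, 3.127, 0.0]
ft_force: [0.4, -0.5, 0.4]
gripper_width: 22.0
grip_force: 25.0
```

Emit:
{"op": "step_arm", "data": {
  "motion": [
    [[-0.0077,0,-0.0064,0],[-0.0153,0,-0.0129,0],[-0.023,0,-0.0193,0],[-0.0306,0,-0.0257,0],[-0.0383,0,-0.0321,0]]
  ]
}}

```text
time_s: 4.28
ee_pos: [548.1, -139.5, 167.9]
tool_rot: [-0.307, 3.126, -0.0]
ft_force: [-1.1, 0.0, -1.2]
gripper_width: 21.8
grip_force: 25.0
```

Emit:
{"op": "step_arm", "data": {
  "motion": [
    [[-0.0077,0,-0.0064,0],[-0.0153,0,-0.0129,0],[-0.023,0,-0.0193,0],[-0.0306,0,-0.0257,0],[-0.0383,0,-0.0321,0]]
  ]
}}

```text
time_s: 4.7
ee_pos: [585.4, -132.2, 199.8]
tool_rot: [-0.306, 3.126, 0.0]
ft_force: [-0.0, -0.6, -0.3]
gripper_width: 21.6
grip_force: 25.0
```

```bash
python3 - <<'E'
from h import *
s=state();print(s['ee_pos'])
w=capture("wrist");t=capture("scene")
cv2.imwrite("pics/w3.png",np.hstack([w[:,:,::-1][:, :400],t[100:300,100:300,::-1].repeat(2,0).repeat(2,1)[:384]]))
E
```

```text
[ 585.38885628 -132.15551271  199.77611396]
```

View pics/w3.png

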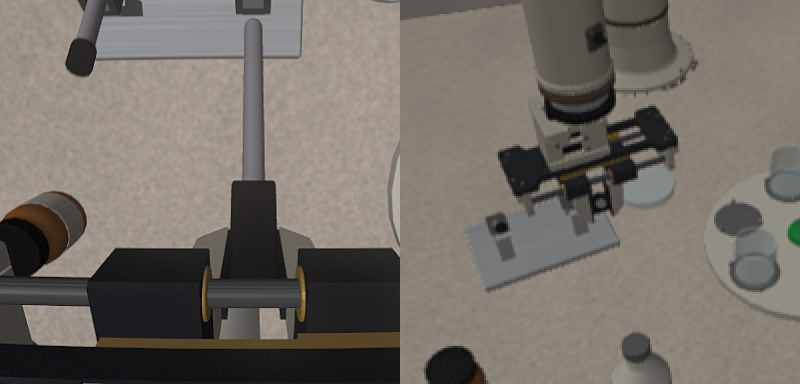

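Emit:
{"op": "step_arm", "data": {
  "motion": [
    [[0,0,-0.025,0],[0,0,-0.05,0],[0,0,-0.08,0],[0,0,-0.11,0],[0,0,-0.13,0]]
  ]
}}

```text
time_s: 5.22
ee_pos: [584.8, -132.9, 331.9]
tool_rot: [-0.305, 3.125, -0.001]
ft_force: [0.0, 0.2, -0.9]
gripper_width: 21.9
grip_force: 25.0
```

Emit:
{"op": "step_arm", "data": {
  "motion": [
    [[0,0,0,0],[0,0,0,0],[0,0,0,0]]
  ]
}}

```text
time_s: 5.47
ee_pos: [583.7, -132.3, 327.9]
tool_rot: [0.306, -3.125, -0.001]
ft_force: [-0.5, 0.1, -0.1]
gripper_width: 21.8
grip_force: 25.0
```

Emit:
{"op": "step_arm", "data": {
  "motion": [
    [[0,0,0,0],[0,0,0,0],[0,0,0,0]]
  ],
  "newtons": 3
}}

```text
time_s: 5.72
ee_pos: [583.9, -132.3, 327.8]
tool_rot: [0.306, -3.124, -0.001]
ft_force: [-0.6, 0.3, -1.0]
gripper_width: 21.8
grip_force: 3.0
```

```bash
cat > tilt.py <<'E'
from h import *
# shaft in the wrist view: grey strip in columns near 253; print extents of shaft/tip, save a picture
import sys
s=state();print(s['ee_pos'],s['grip_force'])
w=capture("wrist");cv2.imwrite("pics/%s.png"%sys.argv[1],w[:,:,::-1])
E
python3 tilt.py w4
```

```text
[ 583.92132921 -132.26077356  327.76189996] 2.999942936003208
```

View pics/w4.png

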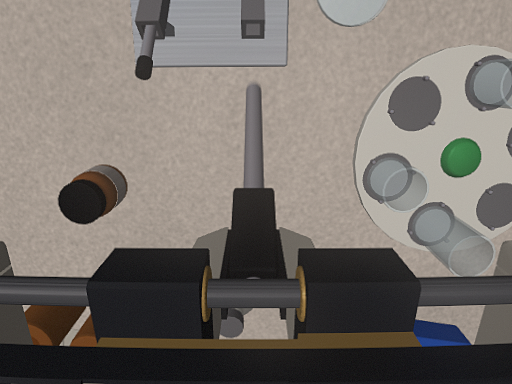

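Emit:
{"op": "step_arm", "data": {
  "motion": [
    [[0,0,0,0],[0,0,0,0],[0,0,0,0],[0,0,0,0],[0,0,0,0]]
  ]
}}

```text
time_s: 6.18
ee_pos: [584.5, -132.4, 329.1]
tool_rot: [-0.306, 3.127, -0.0]
ft_force: [0.1, -0.1, -0.7]
gripper_width: 21.5
grip_force: 3.0
```

```bash
cat > tilt.py <<'E'
from h import *
import sys
w=capture("wrist");cv2.imwrite("pics/%s.png"%sys.argv[1],w[:,:,::-1])
g=cv2.GaussianBlur(w,(3,3),0).astype(int)
sat=(g.max(2)-g.min(2))  # steel is neutral, table brownish
col=sat[:,250:258].mean(1); print(col[0:240:6].round(0).tolist())
c=get_calibration("wrist");T=np.linalg.inv(np.array(c["tool_from_camera"]))
for th in range(0,60,5):
    a=np.radians(th);L=159
    for off in (0,):
        P=np.array([L*np.sin(a),0,-2+L*np.cos(a)]);q=T[:3,:3]@P+T[:3,3]
        print(th,cv2.projectPoints(q[None],np.zeros(3),np.zeros(3),np.array(c["mtx"]),np.array(c["distortion"]))[0].ravel().round(0),end='; ')
E
python3 tilt.py w5
```

```text
[3.0, 3.0, 3.0, 3.0, 3.0, 3.0, 2.0, 3.0, 3.0, 3.0, 3.0, 18.0, 21.0, 21.0, 20.0, 20.0, 13.0, 5.0, 5.0, 4.0, 5.0, 5.0, 5.0, 4.0, 5.0, 4.0, 5.0, 5.0, 5.0, 5.0, 5.0, 4.0, 5.0, 4.0, 5.0, 5.0, 4.0, 3.0, 3.0, 3.0]
0 [253. 174.]; 5 [253. 160.]; 10 [253. 145.]; 15 [253. 131.]; 20 [253. 116.]; 25 [253. 101.]; 30 [253.  86.]; 35 [253.  70.]; 40 [253.  54.]; 45 [253.  38.]; 50 [253.  21.]; 55 [253.   3.];
```

Emit:
{"op": "step_arm", "data": {
  "motion": [
    [[0,0,0,0],[0,0,0,0],[0,0,0,0],[0,0,0,0],[0,0,0,0]]
  ]
}}

```text
time_s: 6.65
ee_pos: [584.5, -132.4, 329.1]
tool_rot: [0.306, -3.127, 0.0]
ft_force: [0.8, -0.2, -1.0]
gripper_width: 22.2
grip_force: 3.0
```

```bash
cat > tip.py <<'E'
from h import *
w=capture("wrist");g=cv2.GaussianBlur(w,(3,3),0).astype(int)
col=(g.max(2)-g.min(2))[:,250:258].mean(1)
r=220
while r>0 and col[r]<9.5: r-=1
print("tip row",r,"tilt deg",np.interp(r,[3,21,38,54,70,86,101,116,131,145,160,174],[55,50,45,40,35,30,25,20,15,10,5,0]).round(1)); s=state();print(s['ee_pos'],s['gripper_width'],s['time_s'])
E
python3 tip.py
```

```text
tip row 96 tilt deg 26.7
[ 584.50959778 -132.37287061  329.11505609] 22.077792380588612 6.7
```

Emit:
{"op": "step_arm", "data": {
  "motion": [
    [[0.04,0,0,0],[0.08,0,0,0]]
  ]
}}

```text
time_s: 6.87
ee_pos: [506.3, -147.1, 327.7]
tool_rot: [0.31, -3.125, 0.0]
ft_force: [-1.2, -1.1, -0.2]
gripper_width: 22.1
grip_force: 3.0
```

Emit:
{"op": "step_arm", "data": {
  "motion": [
    [[0.03,0,0,0],[0.05,0,0,0],[0.06,0,0,0],[0.06,0,0,0]]
  ],
  "newtons": 30
}}

```text
time_s: 7.2
ee_pos: [445.7, -160.3, 329.6]
tool_rot: [-0.303, 3.126, 0.0]
ft_force: [0.3, -0.1, -0.8]
gripper_width: 21.7
grip_force: 30.0
```

```bash
python3 tip.py
```

```text
tip row 74 tilt deg 33.8
[ 447.4209771  -159.64885328  329.7157039 ] 21.612882439499497 7.25
```

```bash
python3 tilt.py w6 | head -1
```

```text
[20.0, 20.0, 20.0, 21.0, 20.0, 20.0, 20.0, 20.0, 20.0, 20.0, 20.0, 20.0, 15.0, 2.0, 2.0, 2.0, 4.0, 4.0, 3.0, 4.0, 4.0, 3.0, 4.0, 4.0, 4.0, 4.0, 4.0, 4.0, 4.0, 4.0, 4.0, 4.0, 4.0, 4.0, 4.0, 4.0, 4.0, 4.0, 4.0, 3.0]
```

View pics/w6.png

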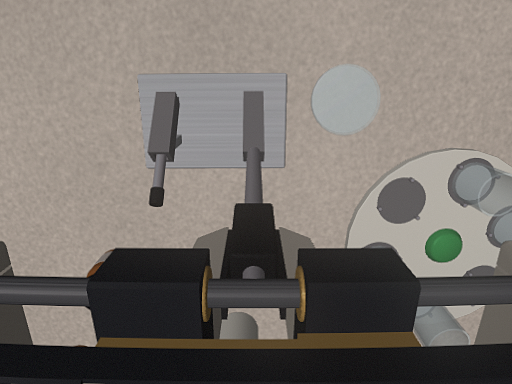

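```bash
python3 -c "
from h import *
go([640,140,329],101.2)"
```

```text
go [-0.2462  0.2562  0.001 ] rows 8.521177759090543 twist 0.0002 yang 101.21 tilt 0.11
```

Emit:
{"op": "step_arm", "data": {
  "motion": [
    [[-0.012,0.012,0,0],[-0.03,0.03,0,0],[-0.05,0.05,0,0],[-0.075,0.075,0,0],[-0.1,0.1,0,0]]
  ]
}}

```text
time_s: 7.72
ee_pos: [528.1, -40.0, 329.0]
tool_rot: [-0.307, 3.126, 0.0]
ft_force: [0.5, -0.2, -0.7]
gripper_width: 21.7
grip_force: 30.0
```

Emit:
{"op": "step_arm", "data": {
  "motion": [
    [[-0.025,0.025,0,0],[-0.05,0.05,0,0],[-0.07,0.07,0,0],[-0.085,0.085,0,0],[-0.095,0.095,0,0]]
  ]
}}

```text
time_s: 8.13
ee_pos: [602.6, 74.4, 327.9]
tool_rot: [0.314, -3.126, -0.002]
ft_force: [-0.4, -0.1, -1.1]
gripper_width: 22.4
grip_force: 30.0
```

Emit:
{"op": "step_arm", "data": {
  "motion": [
    [[-0.006,0.006,0,0],[-0.01,0.01,0,0],[-0.012,0.012,0,0],[-0.012,0.012,0,0]]
  ]
}}

```text
time_s: 8.47
ee_pos: [610.2, 83.1, 329.0]
tool_rot: [0.305, -3.127, 0.0]
ft_force: [-0.9, 0.3, -0.2]
gripper_width: 21.9
grip_force: 30.0
```

```bash
python3 - <<'E'
from h import *
s=state();print(s['ee_pos'])
np.save("w7.npy",np.r_[s['ee_pos'],s['tool_rot']])
w=capture("wrist");t=capture("scene")
cv2.imwrite("pics/w7f.png",w[:,:,::-1]);cv2.imwrite("pics/s7f.png",t[:,:,::-1])
cv2.imwrite("pics/w7.png",np.hstack([cv2.resize(w[100:300,170:370,::-1],None,fx=2,fy=2),cv2.resize(t[150:290,220:360,::-1],(400,400),interpolation=cv2.INTER_CUBIC)]))
E
```

```text
[610.22499751  83.11813025 329.00807368]
```

View pics/w7.png

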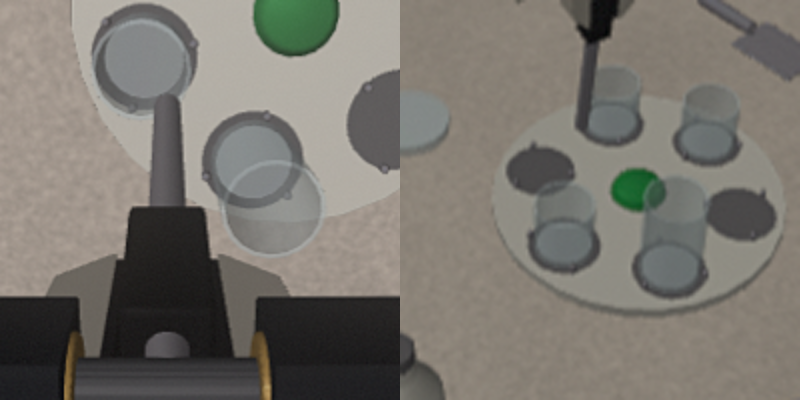

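```bash
python3 - <<'E'
from h import *
np.set_printoptions(precision=1,suppress=True)
p=np.load("w7.npy");st=dict(ee_pos=p[:3],tool_rot=p[3:])
R=Ro.from_rotvec(st["tool_rot"]).as_matrix()
print("tip",tri([ray("wrist",(253.5,147.5),st),ray("scene",(283.7,194.8))]))
tip=onz("wrist",(253.5,150.5),329-155,st);print("tip@174",tip, "tool frame",R.T@(tip-st['ee_pos']))
for q,z in [((296.5,180),20),((306,204),120)]: print("tall",onz("wrist",q,z,st))
for q,z in [((242+1,128),20)]: print("low",onz("wrist",q,z,st))
E
```

```text
tip (array([586.2,  79.2, 167.9]), [np.float64(0.3434358093371822), np.float64(0.34343580933724993)])
tip@174 [587.7  79.2 174. ] tool frame [ 22.9   0.5 155. ]
tall [647.6 153.2  20. ]
tall [646.8 151.2 120. ]
low [590.4  65.4  20. ]
```

```bash
python3 -c "
from h import *
go([663,155,329],101.2)"
```

```text
go [-0.0661  0.0611  0.0003] rows 2.1588073168572395 twist -0.002 yang 101.09 tilt 0.03
```

Emit:
{"op": "step_arm", "data": {
  "motion": [
    [[-0.01,0.009,0,0],[-0.026,0.024,0,0],[-0.044,0.041,0,0],[-0.058,0.054,0,0],[-0.066,0.061,0,0]]
  ]
}}

```text
time_s: 8.98
ee_pos: [663.8, 159.5, 329.0]
tool_rot: [-0.309, 3.126, 0.003]
ft_force: [-0.6, 0.0, -1.3]
gripper_width: 21.9
grip_force: 30.0
```

Emit:
{"op": "step_arm", "data": {
  "motion": [
    [[0,0,0,0],[0,0,0,0],[0,0,0.01,0],[0,0,0.02,0],[0,0,0.03,0]]
  ]
}}

```text
time_s: 9.4
ee_pos: [662.5, 154.8, 298.1]
tool_rot: [0.303, -3.126, 0.001]
ft_force: [0.2, -0.6, -0.4]
gripper_width: 21.5
grip_force: 30.0
```

Emit:
{"op": "step_arm", "data": {
  "motion": [
    [[0,0,0,0],[0,0,0,0],[0,0,0,0]]
  ]
}}

```text
time_s: 9.65
ee_pos: [662.9, 156.0, 299.1]
tool_rot: [0.306, -3.127, 0.0]
ft_force: [-1.2, 0.2, -0.7]
gripper_width: 21.6
grip_force: 30.0
```

```bash
python3 - <<'E'
from h import *
s=state();print(s['ee_pos'],s['tool_rot'])
np.save("w8.npy",np.r_[s['ee_pos'],s['tool_rot']])
w=capture("wrist");t=capture("scene")
cv2.imwrite("pics/w8.png",np.hstack([cv2.resize(w[100:250,180:330,::-1],(400,400),interpolation=cv2.INTER_CUBIC),cv2.resize(t[170:270,260:360,::-1],(400,400),interpolation=cv2.INTER_CUBIC)]))
E
```

```text
[662.94022904 156.01901519 299.082226  ] [ 3.05588425e-01 -3.12652648e+00  6.06711120e-05]
```

View pics/w8.png

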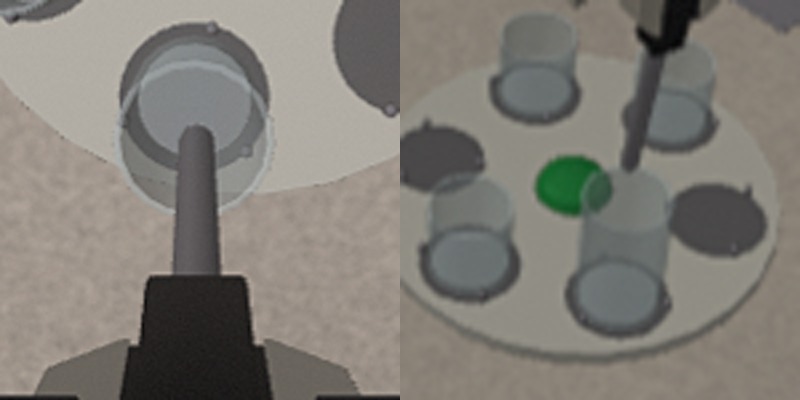

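```bash
python3 - <<'E'
from h import *
np.set_printoptions(precision=1,suppress=True)
p=np.load("w8.npy");st=dict(ee_pos=p[:3],tool_rot=p[3:])
R=Ro.from_rotvec(st["tool_rot"]).as_matrix();k=150/400
f=lambda X:R.T@(X-st['ee_pos'])
W=lambda u,v:(180+(u+.5)*k-.5,100+(v+.5)*k-.5)
S=lambda u,v:(260+u/4,170+v/4)
print("rim",f(onz("wrist",W(196,137),120,st)),"base",f(onz("wrist",W(195,97),20,st)), "rim scene",f(onz("scene",S(626,200),120)) , onz("wrist",W(196,137),120,st))
X=tri([ray("wrist",W(197,128),st),ray("scene",S(630,168))]);print("tip rear edge",X,f(X[0]),f(onz("wrist",W(197,126),141,st)))
print(f(onz("scene",S(630,166),141)))
E
```

```text
rim [ 17.5   0.3 179.1] base [ 16.6  -0.2 279.1] rim scene [-100.6  221.3  179.1] [645.7 152.9 120. ]
tip rear edge (array([699.9, 244.6, 197.3]), [np.float64(118.0221158850504), np.float64(118.02211588505047)]) [-53.4  79.8 101.7] [ 25.5   0.6 158.1]
[-91.8 225.4 158.1]
```

Emit:
{"op": "step_arm", "data": {
  "motion": [
    [[0,0,0.005,0],[0,0,0.012,0],[0,0,0.02,0],[0,0,0.028,0],[0,0,0.035,0]]
  ]
}}

```text
time_s: 10.17
ee_pos: [662.5, 156.3, 262.5]
tool_rot: [0.306, -3.125, 0.0]
ft_force: [-0.2, 0.2, -1.1]
gripper_width: 21.8
grip_force: 30.0
```

Emit:
{"op": "step_arm", "data": {
  "motion": [
    [[0,0,0.008,0],[0,0,0.016,0],[0,0,0.024,0],[0,0,0.03,0],[0,0,0.034,0]]
  ]
}}

```text
time_s: 10.58
ee_pos: [662.6, 156.2, 228.8]
tool_rot: [0.306, -3.125, 0.0]
ft_force: [-0.2, -0.2, 0.0]
gripper_width: 21.7
grip_force: 30.0
```

Emit:
{"op": "step_arm", "data": {
  "motion": [
    [[0,0,0.001,0],[0,0,0.001,0],[0,0,0.001,0],[0,0,0.001,0],[0,0,0.001,0]]
  ]
}}

```text
time_s: 11.0
ee_pos: [663.3, 156.4, 229.7]
tool_rot: [-0.306, 3.126, 0.0]
ft_force: [-0.5, 1.5, -0.0]
gripper_width: 22.2
grip_force: 30.0
```

```bash
python3 - <<'E'
from h import *
s=state();print(s['ee_pos'],abs(s['dq']).max())
w=capture("wrist");t=capture("scene")
cv2.imwrite("pics/w9.png",np.hstack([cv2.resize(w[100:250,180:330,::-1],(400,400),interpolation=cv2.INTER_CUBIC),cv2.resize(t[170:270,260:360,::-1],(400,400),interpolation=cv2.INTER_CUBIC)]))
E
```

```text
[663.32591601 156.39738652 229.68452495] 0.003978792099505835
```

View pics/w9.png

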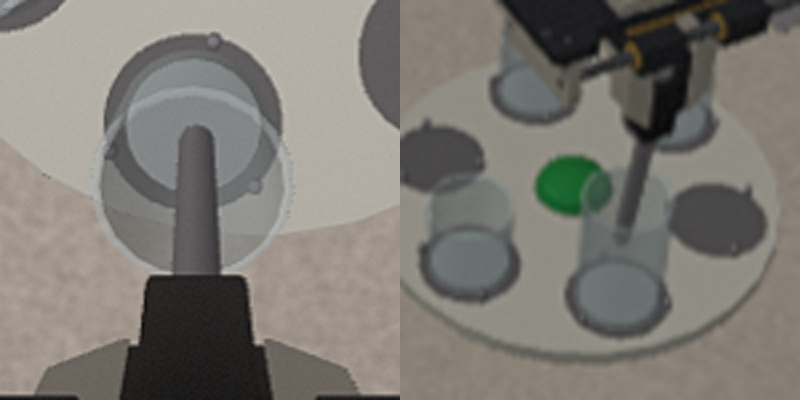

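The left half (wrist view) shows the shaft well inside the rim, with the tip at crop pixel (197,126) over the base disc. The right half (scene view) shows the tip at (622,238), about mid-depth in the tall beaker and clear of the glass. Both match the computed position, so I'm handing it in.

```bash
python3 -c "
from bench import *
print(sign_off())"
```

```text
the job is handed in; nothing more can be done
None
```

I handed the job in with the gripper holding the probe still, about 7° off vertical, its tip about mid-depth in the tall beaker and clear of the glass in the last camera views; the hand-in gave no verdict.

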